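# Restock the power-cut case

### The job

Put the loose battery, the loose tealight and the loose fuse back into the open blue case, each lying flat in the bay that already holds one of its kind, and leave the spares that are already there in their bays. Then swing the lid fully shut. The copper link and the white cupboard knob do not belong in the case: leave them where they are on the table.

Things in the scene. Friction and masses are not known exactly. Their poses are not given: they have to be found in the camera images.
- case: Blue fixed case, 276 mm wide (y), 150 deep (x), 42 high. Origin: centre of underside; x to the hinged back edge (away from the robot), z up. Two dividers (39 mm high) make 3 bays, each 88 mm wide, 144 long, centred at y = -91, 0, +91 mm; walls and floor 3 mm thick. Each bay holds one spare in its back half (which one changes); the front half, x = -70 to 0 mm, is empty.
- case_lid (a joint): Hinge of the case's lid (grey frame, clear window), rad: 0 shut, stop at 1.83 open. Axis along the case's y at its x = +75, z = +43 mm. The lid is a 7 mm panel 280 mm wide reaching 156 mm from the axis, over the case when shut. It starts open, leaning back past upright on its stop; pushed forward past upright (1.57) it falls shut by itself. 0.15 kg, turns easily.
- battery: Loose battery, green with a white end, 50 mm long, 15 mm thick, on the table, lying on its side (it can roll). Its length runs along its y; its origin is under the middle of its length, on the surface at the start.
- tealight: Loose tealight: white round cup with green wax and a black wick, 38 mm across, 15 mm high, on the table, upright. Origin: centre of its underside, z up.
- fuse: Loose cartridge fuse: white ceramic tube with steel end caps, 51 mm long, 14 mm thick, on the table, lying on its side (it can roll). Its length runs along its y; origin at its middle, on its axis.
- case_battery: Spare battery already in the case, the same as the loose one; it lies lengthwise, front to back, in the back half of its bay. It marks the battery bay. Origin and axes as for the loose one.
- case_tealight: Spare tealight already in the case, the same as the loose one; it stands in the back half of its bay and marks the tealight bay. Origin: centre of its underside.
- case_fuse: Spare fuse already in the case, the same as the loose one; it lies lengthwise, front to back, in the back half of its bay and marks the fuse bay. Origin and axes as for the loose one.
- copper_link: Look-alike on the table: a solid copper link of the fuse's size (51 mm long, 14 mm thick, all copper-coloured), on its side. Its length runs along its y; origin at its middle. It does not belong in the case.
- cupboard_knob: Look-alike on the table: a white porcelain cupboard knob, 37 mm across, 26 mm high, with a small brass screw head on top, no wax or wick. Origin: centre of its underside. It does not belong in the case.
Not all that is in view belongs to the job. What is shaped like the fuse but red or yellow is not meant.

How it is judged:
At the end, for the whole second after the job is handed in: Battery, tealight and fuse each lie at rest inside the case (origin inside the walls, less than 38 mm above its underside) in the same bay as the spare of their kind, which is still in the case; the lid is shut (joint below 0.04 rad); copper link and knob are within 30 mm of where they were (((y of battery in the frame of case between -0.135 and -0.047 m and y of case_battery in the frame of case between -0.135 and -0.047 m) or (y of battery in the frame of case between -0.044 and 0.044 m and y of case_battery in the frame of case between -0.044 and 0.044 m) or (y of battery in the frame of case between 0.047 and 0.135 m and y of case_battery in the frame of case between 0.047 and 0.135 m)) and x of battery in the frame of case between -0.072 and 0.072 m and z of battery in the frame of case between 0 and 0.038 m and linear speed of each of battery, case_battery, tealight, case_tealight, fuse, case_fuse below 0.02 m/s and x of case_battery in the frame of case between -0.072 and 0.072 m and z of case_battery in the frame of case between 0 and 0.038 m and ((y of tealight in the frame of case between -0.135 and -0.047 m and y of case_tealight in the frame of case between -0.135 and -0.047 m) or (y of tealight in the frame of case between -0.044 and 0.044 m and y of case_tealight in the frame of case between -0.044 and 0.044 m) or (y of tealight in the frame of case between 0.047 and 0.135 m and y of case_tealight in the frame of case between 0.047 and 0.135 m)) and x of tealight in the frame of case between -0.072 and 0.072 m and z of tealight in the frame of case between 0 and 0.038 m and x of case_tealight in the frame of case between -0.072 and 0.072 m and z of case_tealight in the frame of case between 0 and 0.038 m and ((y of fuse in the frame of case between -0.135 and -0.047 m and y of case_fuse in the frame of case between -0.135 and -0.047 m) or (y of fuse in the frame of case between -0.044 and 0.044 m and y of case_fuse in the frame of case between -0.044 and 0.044 m) or (y of fuse in the frame of case between 0.047 and 0.135 m and y of case_fuse in the frame of case between 0.047 and 0.135 m)) and x of fuse in the frame of case between -0.072 and 0.072 m and z of fuse in the frame of case between 0 and 0.038 m and x of case_fuse in the frame of case between -0.072 and 0.072 m and z of case_fuse in the frame of case between 0 and 0.038 m and value of joint case_lid below 0.04 rad and distance of each of copper_link, cupboard_knob from where it was at the start of the episode below 0.03 m); the robot touches nothing.
It fails at once if the copper link is moved from its place (distance of copper_link from where it was at the start of the episode above 0.03 m).
It fails at once if the cupboard knob is moved from its place (distance of cupboard_knob from where it was at the start of the episode above 0.03 m).
It fails at once if the spare battery is taken out of its bay (z of case_battery in the frame of case above 0.042 m or distance of case_battery from where it was at the start of the episode above 0.11 m).
It fails at once if the spare tealight is taken out of its bay (z of case_tealight in the frame of case above 0.042 m or distance of case_tealight from where it was at the start of the episode above 0.11 m).
It fails at once if the spare fuse is taken out of its bay (z of case_fuse in the frame of case above 0.042 m or distance of case_fuse from where it was at the start of the episode above 0.11 m).
It also fails if it takes over 115 s, if anything falls off the work surface, if the arm or the gripper's body presses on something with over 40 N, if the wrist force passes 120 N, or if a joint passes its speed limit or range.

### The arm

A 6-joint arm with a two-finger parallel gripper is mounted at the origin on a cart in front of the work surface, level with it; the furniture and walls round the work are solid. World frame = base frame: x ahead of the robot, y to its left, z up, the work surface at z = 0. Lengths are in m, angles in rad, forces in N, time in s.
With the tool pointing down it reaches from about 0.375 to 0.9 m from the base axis. Payload 3.1 kg.
Tool frame: the origin (TCP) lies between the finger pads; the fingertips stand 11 mm ahead of it and the grasp point (between the pads) lies 8 mm behind it; z points along the fingers, y is the line along which they close (so a half turn about z gives the same grasp; the last joint's range is limited). The gripper opens to 87 mm and grips with 3 to 60 N. Pads are 19 mm wide; open, the fingers measure 117 mm over their backs; the gripper's body (75 mm by 190 mm) begins 51 mm behind the grasp point.
Start: joints at [-1.488, 0.527, 1.433, -0, 1.181, -0.178], TCP at [0.162, -0.604, 0.234] pointing down, gripper open.
Joint ranges: [-3.08, 3.08], [-0.75, 2.2], [0.22, 2.44], [-1.43, 4.57], [0, 2.65], [-2.85, 2.85]. Speed limits (rad/s): [2.79, 2.79, 3.14, 3.14, 3.14, 3.14].

### API

Orientations are given as a unit quaternion [x, y, z, w].
In Python, from rig import get_obs, camera, hand_in gives the robot as it stands.
- The arm moves only by the shell command python3 -m pendant 'ROWS' [FORCE]. ROWS is JSON, a list that holds one entry, the list of rows, each a list of 7 numbers: the shift along the tool's x, y, z in m, then the turn, a rotation vector about the tool's x, y, z in degrees, then the opening, from 0 (shut) to 1 (fully open). In form: [[[x, y, z, ax, ay, az, fingers], ...]]. A call has exactly 5 rows; each row shifts and turns the commanded pose from where the row before left it, along the tool's axes as they then stand; what a row does not reach is not made up. A row lasts 1/8 s, in which the tool goes at most 62.5 mm and 10.7 degrees, less where a joint would pass 70% of its speed; a pose out of reach is approached as far as the arm can. A call with a gripper value outside its range is refused whole. The fingers move at their own pace and stop on an object; FORCE is the grip in N (left out, the last holds). Time passes only in rows, so rows that do not move let the fingers close, or fill a call up. It gives the time, the measured TCP pose, the force, the opening and the grip force at its end, in the units of the state.
- get_obs(): the state, without advancing time (a new reading comes with each control period).
- camera(name): name is "scene" or "top"; returns a dict with "img" (384x512x3 uint8, red, green, blue), "intrinsics" (3x3 intrinsics, pixels), "k1" (the pictures are not rectified: a ray, as slopes to the right and down, at radius r is drawn at 1 + k1 r^2 times it, then the intrinsics apply), "R" (3x3) and "t" (3): a world point X has camera coordinates R X + t. Camera axes: x right, y down, z forward; pixel columns grow to the right and rows downward; lengths in m; the calibration is good to about 2 mm. A picture is of the moment at which its call begins. There is no depth.
- hand_in(): hands the job in; it is judged then, once.
The state is a dict: "time": time; "q": joint angles; "joint_velocities": joint speeds; "joint_torque": joint torques, N m; "position": TCP position; "tool_rot": TCP orientation; "ft_force": force on the tool from outside, world axes, zero at the start; "moment": the same for the moment, N m; "grip_width": finger opening in m; "grip_force": force on a finger pad.
Only numpy, scipy, OpenCV 4.12 (cv2) and the standard library are available. Lean on these libraries where they do the work, as an engineer would, in place of code of your own. Each camera call takes 0.05 s, during which the arm holds its last target. There are 200 camera calls.

## Working session

There is one attempt and no reset: what is moved stays moved. The work goes in short steps, Python scripts to look and compute and a shell command to move; the robot and the scene stay as the last step left them, time stands still between calls to the robot, and variables do not carry over. Pictures are saved under pics/ and viewed, at most 14 in all, crops included, and the job is handed in when it is done.

```bash
ls; mkdir -p pics; python3 - <<'E'
from rig import get_obs, camera
import cv2,numpy as np
o=get_obs();print(o['time'],o['position'],o['tool_rot'],o['grip_width'])
for n in('scene','top'):
    c=camera(n);cv2.imwrite(f'pics/{n}0.png',cv2.resize(c['img'][:,:,::-1],(800,600),interpolation=cv2.INTER_CUBIC));print(n,c['intrinsics'],c['k1'],c['R'],c['t'])
E
```

```text
pics
0.0 [ 0.16175084 -0.60297271  0.23258583] [ 9.91441466e-01  1.30547421e-01  5.37712435e-05 -1.08990343e-03] 0.08665142550843094
scene [[398.98711723   0.         251.73909311]
 [  0.         398.98711723 187.94961131]
 [  0.           0.           1.        ]] -0.014718326512322303 [[ 0.64331622 -0.76540548 -0.01728267]
 [-0.41683742 -0.33123466 -0.84648105]
 [ 0.64217662  0.55175905 -0.53213827]] [-0.38193847  0.25017436  0.54483435]
top [[407.83685773   0.         259.91963524]
 [  0.         407.83685773 185.32910991]
 [  0.           0.           1.        ]] -0.13205509922944275 [[-1.80984108e-02 -9.99832342e-01 -2.78140696e-03]
 [-9.90286248e-01  1.83090466e-02 -1.37832963e-01]
 [ 1.37860779e-01  2.59831469e-04 -9.90451583e-01]] [-0.03951819  0.56370707  0.93942932]
```

View pics/top0.png

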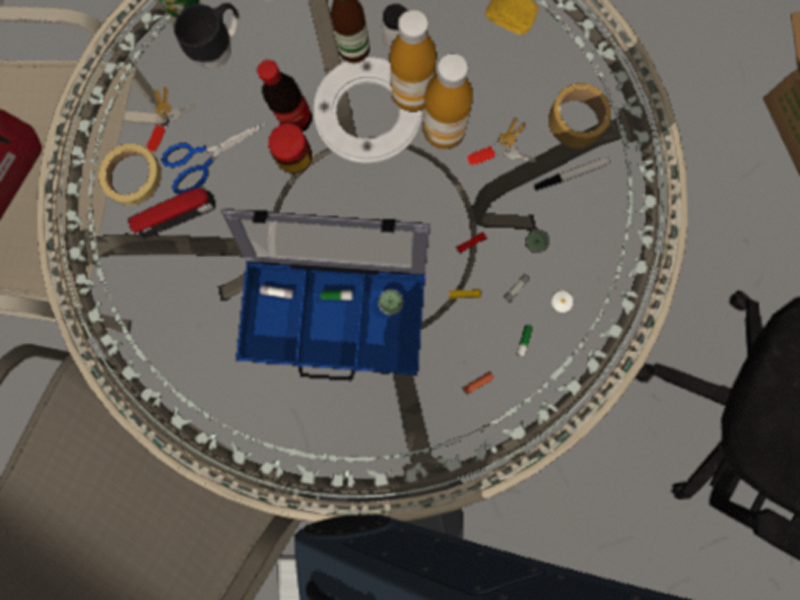

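View pics/scene0.png

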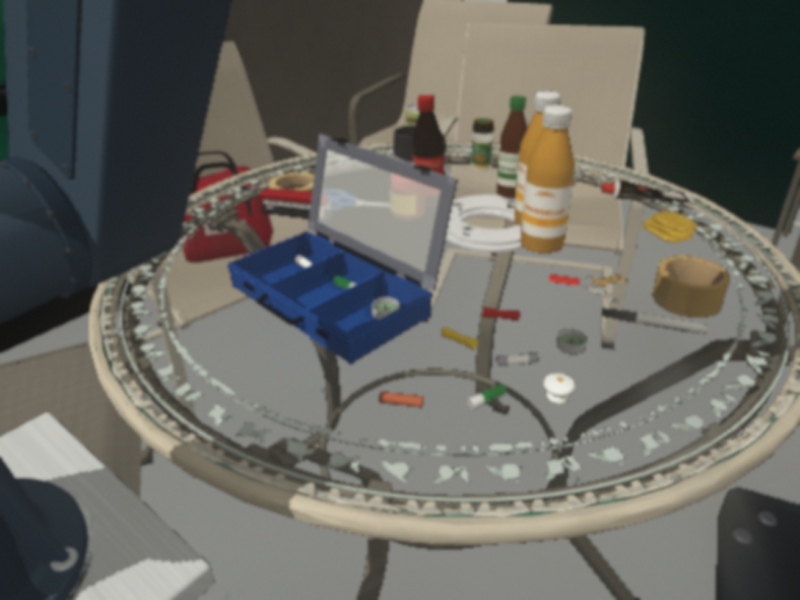

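The top view shows the case at (330,320), with the spare fuse in the left bay, the battery in the middle and the tealight on the right. Loose items: fuse (516,288), tealight (537,240), battery (525,340). Look-alikes: knob (562,301) and link (479,382). Next I'll crop closer for exact pixels.

```bash
cat > h.py <<'E'
import numpy as np,cv2
from rig import get_obs,camera
def ray(c,u,v):
    K=c['intrinsics'];d=np.array([(u-K[0,2])/K[0,0],(v-K[1,2])/K[1,1]]);s=d.copy()
    for _ in range(20): s=d/(1+c['k1']*(s@s))
    r=c['R'].T@np.r_[s,1];o=-c['R'].T@c['t'];return o,r
def at(c,u,v,z):
    o,r=ray(c,u,v);return (o+r*(z-o[2])/r[2])
def proj(c,X):
    p=c['R']@np.array(X)+c['t'];s=p[:2]/p[2];s=s*(1+c['k1']*s@s);K=c['intrinsics'];return s*K[0,0]+K[:2,2]
def crop(c,x,y,w,h,f,name):
    cv2.imwrite('pics/'+name,cv2.resize(c['img'][y:y+h,x:x+w,::-1],None,fx=f,fy=f,interpolation=cv2.INTER_CUBIC))
E
python3 - <<'E'
from h import *
c=camera('top');crop(c,285,130,100,130,4.5,'a.png');crop(c,140,125,145,125,5.5,'b.png')
E
```

```text
(no output)
```

View pics/a.png

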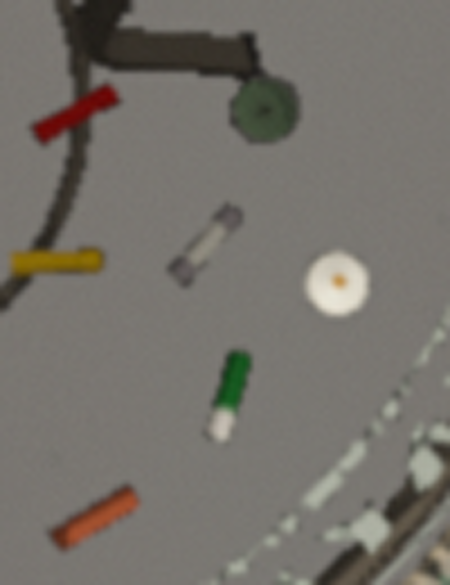

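View pics/b.png

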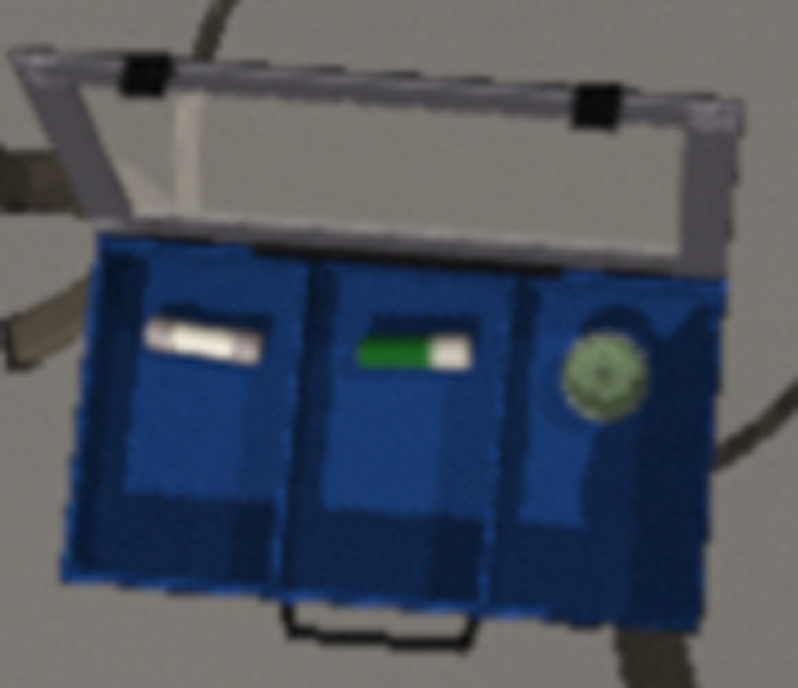

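The crops show the fuse ends at (231,216) and (181,270), the battery ends at (238,355) and (219,437), and the tealight at (265,109). The rim corners in the case crop are (62,580), (700,632), (726,282) and (100,237).

```bash
python3 - <<'E'
from h import *
c=camera('top')
A=lambda x,y,z:at(c,x/4.5+285-.4,y/4.5+130-.4,z)[:2]
B=lambda x,y,z:at(c,x/5.5+140-.4,y/5.5+125-.4,z)[:2]
for n,p,q,z in(('fuse',(233,209),(179,277),.009),('batt',(240,349),(217,441),.009),('link',(53,541),(138,494),.009)):
    a,b=A(*p,z),A(*q,z);d=a-b;print(n,((a+b)/2).round(4),np.linalg.norm(d).round(4),'dir deg',np.degrees(np.arctan2(d[1],d[0])).round(1))
print('tea',A(265,109,.013).round(4),'knob',A(337,283,.018).round(4))
P=[B(*p,.042) for p in((62,582),(700,632),(726,280),(98,235))]
for p in P:print(p.round(4))
for i in range(4):
    d=P[(i+1)%4]-P[i];print(np.linalg.norm(d).round(4),np.degrees(np.arctan2(d[1],d[0])).round(1))
print('center',np.mean(P,0).round(4))
print('spares',B(203,341,.012),B(415,352,.012),B(605,376,.016))
E
```

```text
fuse [ 0.5682 -0.2249] 0.0489 dir deg -40.3
batt [ 0.4842 -0.2339] 0.0521 dir deg -16.4
link [ 0.4194 -0.1589] 0.0528 dir deg 117.4
tea [ 0.6423 -0.2606] knob [ 0.5435 -0.2947]
[0.4588 0.212 ]
[ 0.4334 -0.0639]
[ 0.5857 -0.0783]
[0.6112 0.1984]
0.277 -95.2
0.153 -5.4
0.2778 84.7
0.1531 174.9
center [0.5223 0.0671]
spares [0.56728749 0.15706736] [0.56054359 0.06103168] [ 0.54767395 -0.02419545]
```

```bash
cat >> h.py <<'E'
from scipy.spatial.transform import Rotation as R
def plan(x,y,z,ydir):
    "turn (rotvec deg, tool) to point down with closing axis at ydir, then shift in the turned frame"
    o=get_obs();p=np.array(o['position']);T=R.from_quat(o['tool_rot'])
    a=np.radians(ydir);Y=np.array([np.cos(a),np.sin(a),0]);Z=np.array([0,0,-1.]);G=R.from_matrix(np.c_[np.cross(Y,Z),Y,Z])
    print('t',round(o['time'],2),'pos',p.round(4),'w',round(o['grip_width'],4),'turn',np.degrees((T.inv()*G).as_rotvec()).round(1),'shift mm',(1e3*G.inv().apply(np.array([x,y,z])-p)).round(1), 'q',np.round(o['q'],2))
E
python3 -c "
from h import *
plan(.484,-.234,.15,-106.4)"
```

```text
t 0.2 pos [ 0.1617 -0.6033  0.2329] w 0.0867 turn [-0.1  0.  31.4] shift mm [ 204.9 -445.2   82.9] q [-1.49  0.53  1.43  0.    1.18 -0.18]
```

```bash
python3 -m pendant '[[[0,0,0,0,0,6.3,0.5],[0,0,0,0,0,6.3,0.5],[0,0,0,0,0,6.3,0.5],[0,0,0,0,0,6.3,0.5],[0,0,0,0,0,6.2,0.5]]]' 15
python3 -m pendant '[[[0.021,-0.045,0.008,0,0,0,0.5],[0.021,-0.045,0.008,0,0,0,0.5],[0.021,-0.045,0.008,0,0,0,0.5],[0.021,-0.045,0.008,0,0,0,0.5],[0.021,-0.045,0.008,0,0,0,0.5]]]'
python3 -m pendant '[[[0.021,-0.045,0.008,0,0,0,0.5],[0.021,-0.045,0.008,0,0,0,0.5],[0.021,-0.045,0.008,0,0,0,0.5],[0.021,-0.045,0.008,0,0,0,0.5],[0.021,-0.045,0.008,0,0,0,0.5]]]'
python3 -c "
from h import *
plan(.484,-.234,.013,-106.4)"
```

```text
time: 0.82
position: [0.1618, -0.6035, 0.2332]
tool_rot: [0.99, -0.144, -0.0, -0.0]
ft_force: [-0.1, 0.3, -0.5]
grip_width: 0.0469
grip_force: 0.0
time: 1.45
position: [0.3269, -0.4163, 0.1933]
tool_rot: [0.99, -0.143, 0.0, 0.0]
ft_force: [0.1, -0.5, 0.2]
grip_width: 0.0434
grip_force: 0.0
time: 2.08
position: [0.4913, -0.2301, 0.1533]
tool_rot: [0.99, -0.143, 0.0, 0.0]
ft_force: [0.6, -1.2, -0.2]
grip_width: 0.0434
grip_force: 0.0
t 2.08 pos [ 0.4913 -0.2301  0.1533] w 0.0434 turn [ 0. -0. -0.] shift mm [ -5.9   5.8 140.3] q [-0.64  0.53  1.72 -0.    0.89  1.21]
```

```bash
python3 -m pendant '[[[-0.003,0.003,0.03,0,0,0,0.5],[-0.003,0.003,0.03,0,0,0,0.5],[0,0,0.03,0,0,0,0.5],[0,0,0.03,0,0,0,0.5],[0,0,0.01,0,0,0,0.5]]]'
python3 -c "
from h import *
plan(.484,-.234,.013,-106.4)
c=camera('scene');crop(c,220,190,200,100,4,'g1.png')"
```

```text
time: 2.7
position: [0.482, -0.2347, 0.0219]
tool_rot: [0.99, -0.143, -0.001, -0.001]
ft_force: [-0.1, 0.3, 0.9]
grip_width: 0.0438
grip_force: 0.0
t 2.7 pos [ 0.482  -0.2347  0.0219] w 0.0438 turn [-0.1  0.2 -0. ] shift mm [ 1.7 -1.2  8.9] q [-0.66  0.75  1.8   0.    0.6   1.2 ]
```

View pics/g1.png

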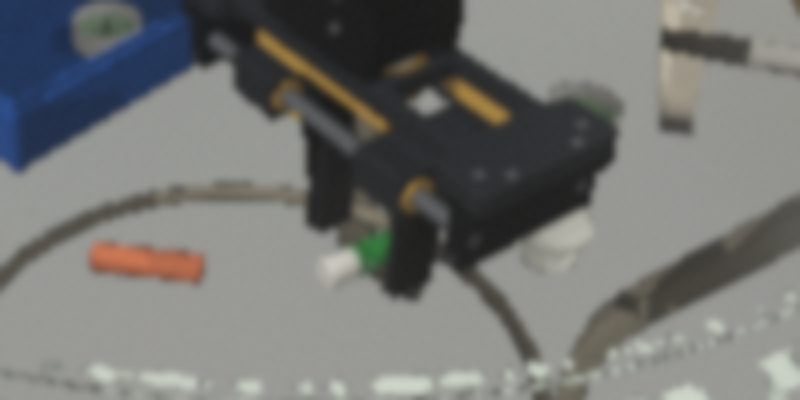

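The fingers straddle the battery, at (355,255), and the knob is clear underneath. I'll descend and grip.

```bash
python3 -m pendant '[[[0,0,0.008,0,0,0,0.5],[0,0,0,0,0,0,0.1],[0,0,0,0,0,0,0.1],[0,0,0,0,0,0,0.1],[0,0,0,0,0,0,0.1]]]' 15
python3 -m pendant '[[[0,0,-0.02,0,0,0,0.1],[0,0,-0.03,0,0,0,0.1],[0,0,-0.03,0,0,0,0.1],[0,0,-0.03,0,0,0,0.1],[0,0,0,0,0,0,0.1]]]'
python3 -c "
from h import *
plan(.4845,.0706,.12,-95.3)"
```

```text
time: 3.38
position: [0.4831, -0.2355, 0.016]
tool_rot: [0.99, -0.143, 0.0, 0.0]
ft_force: [0.5, -0.3, 2.0]
grip_width: 0.0162
grip_force: 15.0
time: 4.0
position: [0.4842, -0.2363, 0.1278]
tool_rot: [0.99, -0.143, 0.002, 0.001]
ft_force: [0.7, -0.6, -0.5]
grip_width: 0.0161
grip_force: 15.0
t 4.0 pos [ 0.4842 -0.2363  0.1278] w 0.0161 turn [  0.1  -0.3 -11.1] shift mm [ -28.  -305.6    7.8] q [-0.66  0.56  1.75  0.    0.82  1.2 ]
```

```bash
python3 -m pendant '[[[0,0,0,0,0,-5.6,0.1],[0,0,0,0,0,-5.5,0.1],[-0.0035,-0.038,0,0,0,0,0.1],[-0.0035,-0.038,0,0,0,0,0.1],[-0.0035,-0.038,0,0,0,0,0.1]]]'
python3 -m pendant '[[[-0.0035,-0.038,0,0,0,0,0.1],[-0.0035,-0.038,0,0,0,0,0.1],[-0.0035,-0.038,0,0,0,0,0.1],[-0.0035,-0.038,0,0,0,0,0.1],[-0.0035,-0.038,0,0,0,0,0.1]]]'
python3 -m pendant '[[[0,0,0.01,0,0,0,0.1],[0,0,0.02,0,0,0,0.1],[0,0,0.02,0,0,0,0.1],[0,0,0,0,0,0,0.1],[0,0,0,0,0,0,0.1]]]'
python3 -c "
from h import *
plan(.4845,.0706,.021,-95.3)"
```

```text
time: 4.62
position: [0.482, -0.1195, 0.1244]
tool_rot: [0.999, -0.047, -0.001, -0.001]
ft_force: [0.6, 0.1, 0.1]
grip_width: 0.0167
grip_force: 15.0
time: 5.25
position: [0.4822, 0.0712, 0.1245]
tool_rot: [0.999, -0.046, -0.001, -0.0]
ft_force: [0.3, 0.5, 0.8]
grip_width: 0.0163
grip_force: 15.0
time: 5.88
position: [0.483, 0.0694, 0.0754]
tool_rot: [0.999, -0.047, -0.0, 0.0]
ft_force: [0.3, -0.4, -0.1]
grip_width: 0.0162
grip_force: 15.0
t 5.88 pos [0.483  0.0694 0.0754] w 0.0162 turn [ 0.  0. -0.] shift mm [ 1.4 -1.3 54.4] q [-0.09  0.62  1.9  -0.    0.62  1.58]
```

```bash
python3 -m pendant '[[[0.001,-0.001,0.02,0,0,0,0.1],[0,0,0.02,0,0,0,0.1],[0,0,0.01,0,0,0,0.1],[0,0,0.003,0,0,0,0.1],[0,0,0,0,0,0,0.1]]]'
python3 -m pendant '[[[0,0,0,0,0,0,0.35],[0,0,0,0,0,0,0.35],[0,0,0,0,0,0,0.35],[0,0,0,0,0,0,0.35],[0,0,-0.01,0,0,0,0.35]]]'
python3 -m pendant '[[[0,0,-0.03,0,0,0,0.35],[0,0,-0.03,0,0,0,0.35],[0,0,-0.03,0,0,0,0.35],[0,0,-0.02,0,0,0,0.35],[0,0,0,0,0,0,0.35]]]'
python3 -c "
from h import *
plan(.5682,-.2249,.09,-130.3)"
```

```text
time: 6.5
position: [0.4845, 0.0708, 0.0229]
tool_rot: [0.999, -0.046, 0.0, 0.0]
ft_force: [0.6, 0.8, -0.2]
grip_width: 0.016
grip_force: 15.0
time: 7.12
position: [0.4836, 0.0709, 0.0324]
tool_rot: [0.999, -0.046, -0.001, -0.0]
ft_force: [0.2, -0.3, 0.0]
grip_width: 0.0301
grip_force: 0.0
time: 7.75
position: [0.4852, 0.0708, 0.1444]
tool_rot: [0.999, -0.046, 0.002, 0.0]
ft_force: [1.2, -0.0, -0.6]
grip_width: 0.0307
grip_force: 0.0
t 7.75 pos [0.4852 0.0708 0.1444] w 0.0307 turn [-0.1 -0.2 35. ] shift mm [254.6 171.8  54.4] q [-0.08  0.49  1.86  0.    0.79  1.58]
```

```bash
python3 -m pendant '[[[0,0,0,0,0,8.8,0.4],[0,0,0,0,0,8.8,0.4],[0,0,0,0,0,8.7,0.4],[0,0,0,0,0,8.7,0.4],[0.0424,0.0286,0,0,0,0,0.4]]]'
python3 -m pendant '[[[0.0424,0.0286,0,0,0,0,0.4],[0.0424,0.0286,0,0,0,0,0.4],[0.0424,0.0286,0,0,0,0,0.4],[0.0424,0.0286,0,0,0,0,0.4],[0.0424,0.0286,0,0,0,0,0.4]]]'
python3 -m pendant '[[[0,0,0.02,0,0,0,0.4],[0,0,0.03,0,0,0,0.4],[0,0,0.02,0,0,0,0.4],[0,0,0.01,0,0,0,0.4],[0,0,0,0,0,0,0.4]]]'
python3 -c "
from h import *
plan(.5682,-.2249,.013,-130.3)
c=camera('top')
cv2.imwrite('pics/t2.png',cv2.resize(c['img'][110:260,140:390,::-1],None,fx=3.2,fy=3.2,interpolation=cv2.INTER_CUBIC))"
```

```text
time: 8.38
position: [0.496, 0.0237, 0.1415]
tool_rot: [0.94, -0.343, -0.002, 0.0]
ft_force: [1.0, 0.2, 0.0]
grip_width: 0.0346
grip_force: 0.0
time: 9.0
position: [0.5667, -0.2258, 0.1412]
tool_rot: [0.939, -0.345, -0.001, -0.0]
ft_force: [0.5, 0.5, 0.9]
grip_width: 0.0348
grip_force: 0.0
time: 9.62
position: [0.5665, -0.2241, 0.0614]
tool_rot: [0.939, -0.344, -0.001, -0.0]
ft_force: [0.3, 0.3, -0.3]
grip_width: 0.0348
grip_force: 0.0
t 9.62 pos [ 0.5665 -0.2241  0.0614] w 0.0348 turn [0.  0.1 0. ] shift mm [ 1.8 -0.5 48.4] q [-0.56  0.74  1.6  -0.    0.81  1.71]
```

View pics/t2.png

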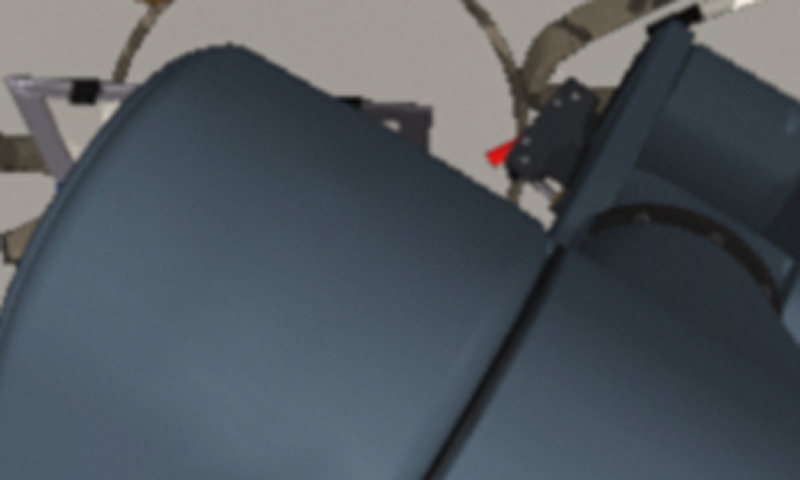

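The arm hides the view here, though the lid is still visible and standing. I'll continue down.

```bash
python3 -m pendant '[[[0.001,0,0.02,0,0,0,0.4],[0.001,0,0.02,0,0,0,0.4],[0,0,0.008,0,0,0,0.4],[0,0,0,0,0,0,0.4],[0,0,0,0,0,0,0.1]]]' 15
python3 -m pendant '[[[0,0,0,0,0,0,0.1],[0,0,0,0,0,0,0.1],[0,0,0,0,0,0,0.1],[0,0,-0.02,0,0,0,0.1],[0,0,-0.03,0,0,0,0.1]]]'
python3 -m pendant '[[[0,0,-0.03,0,0,0,0.1],[0,0,-0.03,0,0,0,0.1],[0,0,0,0,0,0,0.1],[0,0,0,0,0,0,0.1],[0,0,0,0,0,0,0.1]]]'
python3 -c "
from h import *
plan(.493,.161,.12,-95.3)
c=camera('scene');crop(c,220,130,200,140,4,'g2.png')"
```

```text
time: 10.3
position: [0.569, -0.226, 0.0147]
tool_rot: [0.939, -0.344, 0.0, 0.0]
ft_force: [-0.3, 0.4, 0.1]
grip_width: 0.0304
grip_force: 0.0
time: 10.92
position: [0.5681, -0.2255, 0.0652]
tool_rot: [0.939, -0.345, -0.001, -0.0]
ft_force: [0.3, -0.4, -0.4]
grip_width: 0.0134
grip_force: 15.0
time: 11.55
position: [0.5678, -0.2254, 0.1234]
tool_rot: [0.939, -0.345, -0.001, -0.0]
ft_force: [-0.0, -0.3, -0.6]
grip_width: 0.0136
grip_force: 15.0
t 11.55 pos [ 0.5678 -0.2254  0.1234] w 0.0136 turn [ -0.    0.2 -35. ] shift mm [-110.2 -377.8    3.4] q [-0.56  0.65  1.56  0.    0.93  1.71]
```

View pics/g2.png

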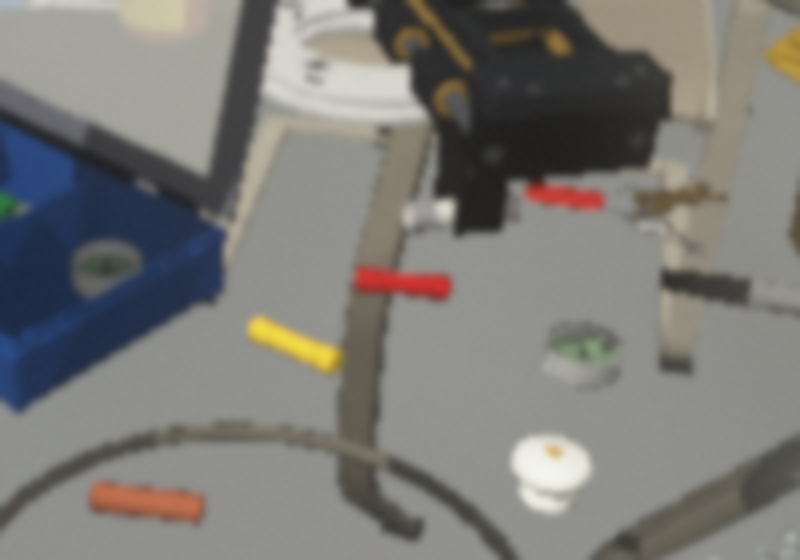

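```bash
python3 -m pendant '[[[0,0,0,0,0,-8.8,0.1],[0,0,0,0,0,-8.8,0.1],[0,0,0,0,0,-8.7,0.1],[0,0,0,0,0,-8.7,0.1],[-0.037,-0.02,0,0,0,0,0.1]]]'
python3 -m pendant '[[[-0.037,-0.03,0,0,0,0,0.1],[-0.036,-0.041,0,0,0,0,0.1],[0,-0.041,0,0,0,0,0.1],[0,-0.041,0,0,0,0,0.1],[0,-0.041,0,0,0,0,0.1]]]'
python3 -m pendant '[[[0,-0.041,0,0,0,0,0.1],[0,-0.041,0,0,0,0,0.1],[0,-0.041,0,0,0,0,0.1],[0,-0.041,0,0,0,0,0.1],[0,0,0,0,0,0,0.1]]]'
python3 -m pendant '[[[0,0,0.01,0,0,0,0.1],[0,0,0.02,0,0,0,0.1],[0,0,0.02,0,0,0,0.1],[0,0,0,0,0,0,0.1],[0,0,0,0,0,0,0.1]]]'
python3 -c "
from h import *
plan(.493,.161,.022,-95.3)"
```

```text
time: 12.22
position: [0.5357, -0.2043, 0.1238]
tool_rot: [0.999, -0.046, 0.002, 0.001]
ft_force: [-0.5, 0.6, 0.2]
grip_width: 0.0136
grip_force: 15.0
time: 12.85
position: [0.4786, -0.0014, 0.1239]
tool_rot: [0.999, -0.046, -0.001, -0.0]
ft_force: [0.7, -0.5, -1.3]
grip_width: 0.0134
grip_force: 15.0
time: 13.48
position: [0.4938, 0.163, 0.1238]
tool_rot: [0.999, -0.044, -0.0, -0.0]
ft_force: [-0.6, 0.0, -0.3]
grip_width: 0.014
grip_force: 15.0
time: 14.1
position: [0.4942, 0.1598, 0.0745]
tool_rot: [0.999, -0.047, -0.0, 0.0]
ft_force: [0.5, 0.1, 0.2]
grip_width: 0.0137
grip_force: 15.0
t 14.1 pos [0.4942 0.1598 0.0745] w 0.0137 turn [ 0.   0.  -0.1] shift mm [-1.3 -1.1 52.5] q [ 0.1   0.64  1.82 -0.    0.68  1.76]
```

```bash
python3 -m pendant '[[[-0.001,-0.001,0.02,0,0,0,0.1],[0,0,0.02,0,0,0,0.1],[0,0,0.01,0,0,0,0.1],[0,0,0.004,0,0,0,0.1],[0,0,0,0,0,0,0.1]]]'
python3 -m pendant '[[[0,0,0,0,0,0,0.35],[0,0,0,0,0,0,0.35],[0,0,0,0,0,0,0.35],[0,0,0,0,0,0,0.35],[0,0,-0.01,0,0,0,0.35]]]'
python3 -m pendant '[[[0,0,-0.03,0,0,0,0.35],[0,0,-0.03,0,0,0,0.35],[0,0,-0.03,0,0,0,0.35],[0,0,-0.02,0,0,0,0.35],[0,0,0,0,0,0,0.35]]]'
python3 -c "
from h import *
plan(.642,-.2606,.12,-95.3)"
```

```text
time: 14.72
position: [0.4935, 0.1617, 0.0208]
tool_rot: [0.999, -0.046, 0.0, -0.0]
ft_force: [0.4, 0.5, -0.7]
grip_width: 0.0134
grip_force: 15.0
time: 15.35
position: [0.4926, 0.1617, 0.0304]
tool_rot: [0.999, -0.046, -0.001, 0.0]
ft_force: [0.4, 0.4, 1.2]
grip_width: 0.0301
grip_force: 0.0
time: 15.98
position: [0.4943, 0.1619, 0.1425]
tool_rot: [0.999, -0.046, 0.002, -0.0]
ft_force: [0.4, -0.1, -0.5]
grip_width: 0.0301
grip_force: 0.0
t 15.97 pos [0.4943 0.1619 0.1425] w 0.0301 turn [-0.1 -0.3  0. ] shift mm [186.1 407.1  22.5] q [0.1  0.52 1.78 0.   0.83 1.76]
```

```bash
python3 -m pendant '[[[0,0.045,0,0,0,0,0.65],[0,0.045,0,0,0,0,0.65],[0,0.045,0,0,0,0,0.65],[0,0.045,0,0,0,0,0.65],[0,0.045,0,0,0,0,0.65]]]'
python3 -m pendant '[[[0,0.045,0,0,0,0,0.65],[0.03,0.045,0,0,0,0,0.65],[0.04,0.045,0,0,0,0,0.65],[0.04,0.047,0,0,0,0,0.65],[0.04,0,0,0,0,0,0.65]]]'
python3 -m pendant '[[[0.036,0,0.02,0,0,0,0.65],[0,0,0.03,0,0,0,0.65],[0,0,0.03,0,0,0,0.65],[0,0,0,0,0,0,0.65],[0,0,0,0,0,0,0.65]]]'
python3 -c "
from h import *
plan(.642,-.2606,.015,-95.3)
c=camera('scene');crop(c,220,130,200,140,4,'g3.png')"
```

```text
time: 16.6
position: [0.4715, -0.0634, 0.1397]
tool_rot: [0.999, -0.046, -0.001, -0.0]
ft_force: [-0.2, -0.1, -0.2]
grip_width: 0.0562
grip_force: 0.0
time: 17.23
position: [0.6054, -0.2617, 0.1394]
tool_rot: [0.999, -0.049, -0.0, 0.0]
ft_force: [0.0, 0.5, -0.0]
grip_width: 0.0563
grip_force: 0.0
time: 17.85
position: [0.641, -0.2608, 0.0607]
tool_rot: [0.999, -0.046, 0.0, 0.0]
ft_force: [0.5, -0.3, -0.2]
grip_width: 0.0563
grip_force: 0.0
t 17.85 pos [ 0.641  -0.2608  0.0607] w 0.0563 turn [ 0. -0. -0.] shift mm [ 1.  -0.3 45.7] q [-0.55  0.82  1.37  0.    0.95  1.12]
```

View pics/g3.png

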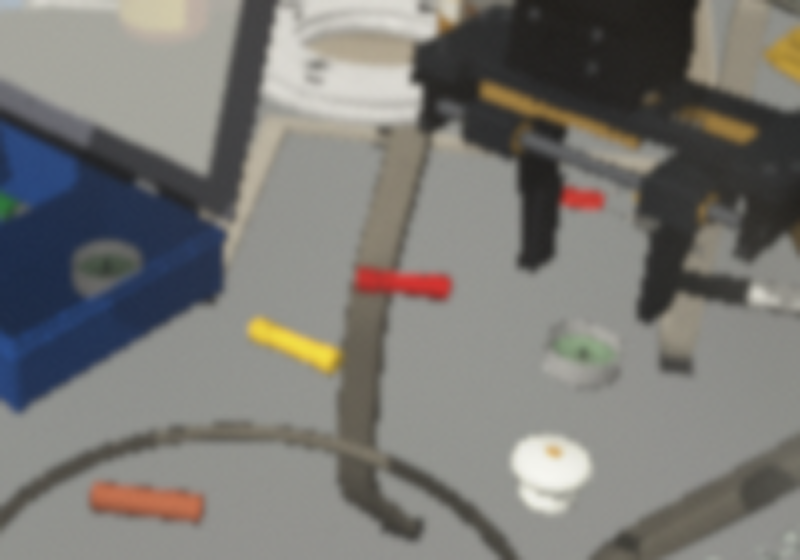

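The tealight, at (583,352), is below the open fingers. I'll descend and grip.

```bash
python3 -m pendant '[[[0.001,0,0.02,0,0,0,0.65],[0,0,0.02,0,0,0,0.65],[0,0,0.006,0,0,0,0.65],[0,0,0,0,0,0,0.65],[0,0,0,0,0,0,0.35]]]' 12
python3 -m pendant '[[[0,0,0,0,0,0,0.35],[0,0,0,0,0,0,0.35],[0,0,0,0,0,0,0.35],[0,0,-0.02,0,0,0,0.35],[0,0,-0.03,0,0,0,0.35]]]'
python3 -m pendant '[[[0,0,-0.03,0,0,0,0.35],[0,0,-0.02,0,0,0,0.35],[-0.04,0,0,0,0,0,0.35],[-0.04,0,0,0,0,0,0.35],[-0.04,0,0,0,0,0,0.35]]]'
python3 -c "
from h import *
plan(.476,-.020,.12,-95.3)"
```

```text
time: 18.52
position: [0.6421, -0.261, 0.0148]
tool_rot: [0.999, -0.046, 0.0, 0.0]
ft_force: [0.0, 0.8, 0.1]
grip_width: 0.0518
grip_force: 0.0
time: 19.15
position: [0.6412, -0.2604, 0.065]
tool_rot: [0.999, -0.046, -0.001, -0.0]
ft_force: [0.6, 0.5, 0.0]
grip_width: 0.0368
grip_force: 12.0
time: 19.77
position: [0.5211, -0.2494, 0.1153]
tool_rot: [0.999, -0.046, 0.0, 0.0]
ft_force: [0.5, -0.1, -0.5]
grip_width: 0.0369
grip_force: 12.0
t 19.77 pos [ 0.5211 -0.2494  0.1153] w 0.0369 turn [ 0. -0.  0.] shift mm [ -66.1 -224.3   -4.7] q [-0.64  0.62  1.66 -0.    0.86  1.02]
```

```bash
python3 -m pendant '[[[-0.033,-0.03,0,0,0,0,0.35],[-0.033,-0.04,0,0,0,0,0.35],[0,-0.04,0,0,0,0,0.35],[0,-0.04,0,0,0,0,0.35],[0,-0.04,0,0,0,0,0.35]]]'
python3 -m pendant '[[[0,-0.034,0,0,0,0,0.35],[0,0,0,0,0,0,0.35],[0,0,0.02,0,0,0,0.35],[0,0,0.02,0,0,0,0.35],[0,0,0,0,0,0,0.35]]]'
python3 -c "
from h import *
plan(.476,-.020,.021,-95.3)
c=camera('scene');crop(c,130,110,200,140,4,'g4.png')"
```

```text
time: 20.4
position: [0.4743, -0.0534, 0.1153]
tool_rot: [0.999, -0.046, 0.0, 0.0]
ft_force: [0.7, 0.1, 0.3]
grip_width: 0.0365
grip_force: 12.0
time: 21.02
position: [0.4766, -0.0212, 0.0739]
tool_rot: [0.999, -0.047, -0.001, -0.0]
ft_force: [0.2, -0.2, -0.8]
grip_width: 0.0368
grip_force: 12.0
t 21.02 pos [ 0.4766 -0.0212  0.0739] w 0.0368 turn [-0.   0.1 -0.1] shift mm [-0.7 -1.2 52.9] q [-0.28  0.61  1.93 -0.    0.6   1.39]
```

View pics/g4.png

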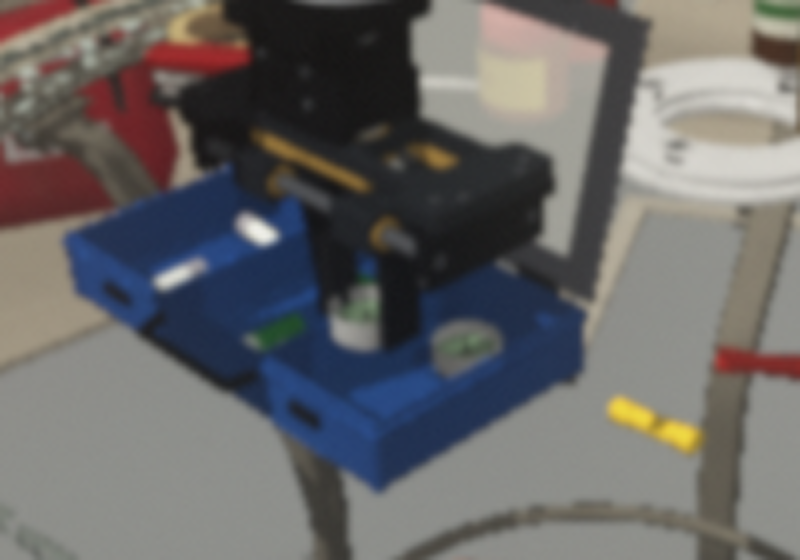

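The fuse, at (180,273), and the battery, at (280,332), are in their bays. The tealight is held above the right bay.

```bash
python3 -m pendant '[[[-0.001,-0.001,0.02,0,0,0,0.35],[0,0,0.02,0,0,0,0.35],[0,0,0.01,0,0,0,0.35],[0,0,0.003,0,0,0,0.35],[0,0,0,0,0,0,0.35]]]'
python3 -m pendant '[[[0,0,0,0,0,0,0.53],[0,0,0,0,0,0,0.53],[0,0,0,0,0,0,0.53],[0,0,0,0,0,0,0.53],[0,0,-0.01,0,0,0,0.53]]]'
python3 -m pendant '[[[0,0,-0.03,0,0,0,0.53],[0,0,-0.03,0,0,0,0.53],[0,0,-0.03,0,0,0,0.53],[0,0,-0.04,0,0,0,0.53],[0,0,0,0,0,0,0.1]]]'
python3 -c "
from h import *
plan(.476,-.020,.021,-95.3)
c=camera('scene');crop(c,130,70,200,140,4,'g5.png')"
```

```text
time: 21.7
position: [0.4767, -0.0196, 0.0219]
tool_rot: [0.999, -0.046, 0.0, 0.0]
ft_force: [0.1, 0.0, -0.5]
grip_width: 0.0365
grip_force: 12.0
time: 22.32
position: [0.4758, -0.0193, 0.0314]
tool_rot: [0.999, -0.046, -0.001, -0.0]
ft_force: [-0.7, 0.6, 0.2]
grip_width: 0.0461
grip_force: 0.0
time: 22.95
position: [0.4783, -0.0199, 0.1647]
tool_rot: [0.999, -0.046, 0.004, 0.001]
ft_force: [-0.0, 0.2, -0.5]
grip_width: 0.0416
grip_force: 0.0
t 22.95 pos [ 0.4783 -0.0199  0.1647] w 0.0416 turn [ 0.1 -0.4  0. ] shift mm [ -2.3   0.3 143.7] q [-0.28  0.44  1.87  0.    0.83  1.39]
```

View pics/g5.png

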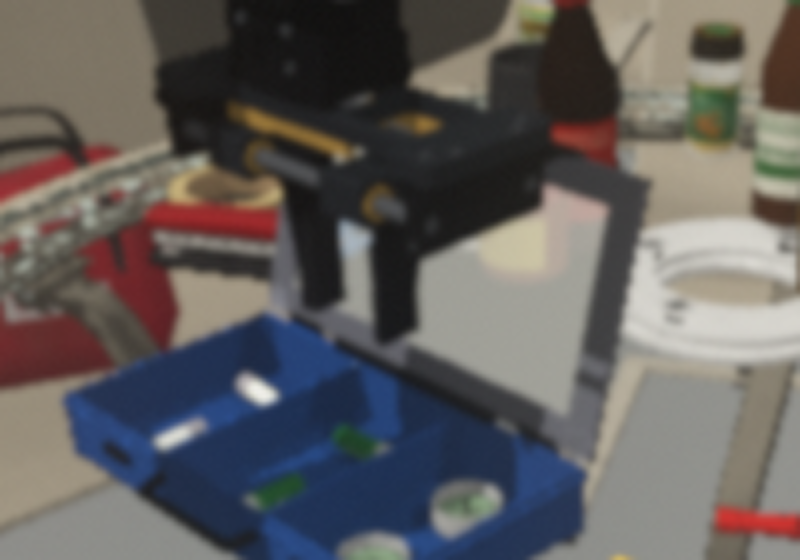

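All three are in their bays. Now the lid, so I need to locate the obstacles behind it.

```bash
python3 - <<'E'
from h import *
s=camera('scene');t=camera('top');f=1.5625
for n,p in(('orange base',(545,245)),('orange2 base',(525,222)),('ring front',(485,243)),('jar base',(405,212)),('ring left',(445,222)),('darkbottle base',(425,172))):
    print(n,at(s,p[0]/f,p[1]/f,0).round(3))
def tri(a,b):
    o1,r1=ray(t,a[0]/f,a[1]/f);o2,r2=ray(s,b[0]/f,b[1]/f)
    k=np.linalg.lstsq(np.c_[r1,-r2],o2-o1,rcond=None)[0];return ((o1+k[0]*r1+o2+k[1]*r2)/2).round(3)
print('cap',tri((453,66),(558,113)),'cap2',tri((412,22),(547,98)),'jar top',tri((290,138),(406,178)),'lid TR',tri((429,226),(455,182)),'lid TL',tri((224,212),(325,138)))
E
```

```text
orange base [ 0.876 -0.098  0.   ]
orange2 base [ 0.933 -0.027  0.   ]
ring front [ 0.819 -0.015  0.   ]
jar base [0.833 0.172 0.   ]
ring left [0.844 0.087 0.   ]
darkbottle base [1.018 0.268 0.   ]
cap [ 0.829 -0.116  0.237] cap2 [ 0.895 -0.063  0.236] jar top [0.787 0.126 0.094] lid TR [ 0.626 -0.081  0.189] lid TL [0.655 0.191 0.185]
```

```bash
python3 -m pendant '[[[0,0,-0.05,0,0,0,0],[0,-0.04,-0.05,0,0,0,0],[0,-0.04,-0.02,0,0,0,0],[0.04,0,0,0,0,0,0],[0.04,0,0,0,0,0,0]]]'
python3 -m pendant '[[[0.04,0,0,0,0,0,0],[0.04,0,0,0,0,0,0],[0.04,0,0,0,0,0,0],[0,0,0,0,0,0,0],[0,0,0,0,0,0,0]]]'
python3 -c "
from h import *
plan(.695,.055,.175,-95.3)"
```

```text
time: 23.72
position: [0.5634, 0.0527, 0.2793]
tool_rot: [0.999, -0.045, -0.001, -0.0]
ft_force: [0.6, -0.1, 0.0]
grip_width: 0.0003
grip_force: 0.0
time: 24.35
position: [0.6814, 0.0409, 0.2781]
tool_rot: [0.999, -0.046, -0.002, -0.0]
ft_force: [-0.1, 0.2, -0.4]
grip_width: 0.0004
grip_force: 0.0
t 24.35 pos [0.6814 0.0409 0.2781] w 0.0004 turn [-0.   0.3 -0. ] shift mm [ 12.2 -15.3 103.1] q [-0.1   0.57  1.22  0.    1.36  1.56]
```

```bash
python3 -m pendant '[[[0.015,-0.015,0,0,0,0,0],[0,0,0.035,0,0,0,0],[0,0,0.035,0,0,0,0],[0,0,0.03,0,0,0,0],[0,0,0,0,0,0,0]]]'
python3 -m pendant '[[[-0.015,0,0,0,0,0,0],[-0.015,0,0,0,0,0,0],[-0.015,0,0,0,0,0,0],[-0.015,0,0,0,0,0,0],[-0.015,0,0,0,0,0,0]]]'
python3 -c "
from h import *
plan(.55,.055,.175,-95.3)
c=camera('scene');cv2.imwrite('pics/g6.png',c['img'][50:250,100:400,::-1])"
```

```text
time: 24.98
position: [0.6956, 0.0547, 0.1772]
tool_rot: [0.999, -0.046, -0.004, -0.0]
ft_force: [-0.2, 0.4, 0.3]
grip_width: 0.0007
grip_force: 0.0
time: 25.6
position: [0.6247, 0.0613, 0.1827]
tool_rot: [0.999, -0.046, 0.002, 0.0]
ft_force: [-0.0, 0.4, 0.6]
grip_width: 0.0002
grip_force: 0.2
t 25.6 pos [0.6247 0.0613 0.1827] w 0.0002 turn [-0.  -0.2  0. ] shift mm [-73.8  13.2   7.7] q [-0.08  0.59  1.48  0.    1.07  1.58]
```

View pics/g6.png

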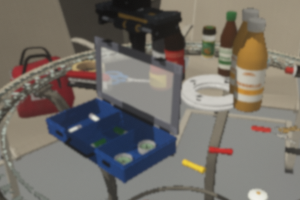

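The fingers are behind the lid and pulling it forward, and it looks close to upright. I'll keep pulling.

```bash
python3 -m pendant '[[[-0.015,0,0,0,0,0,0],[-0.015,0,0,0,0,0,0],[-0.015,0,0,0,0,0,0],[-0.015,0,0,0,0,0,0],[0,0,-0.02,0,0,0,0]]]'
python3 -m pendant '[[[0,0,-0.03,0,0,0,0],[0,0,-0.03,0,0,0,0],[0,0,0,0,0,0,0],[0,0,0,0,0,0,0],[0,0,0,0,0,0,0]]]'
python3 -c "
from h import *
plan(.4,-.35,.3,-95.3)
c=camera('scene');crop(c,100,60,260,190,3,'g7.png')"
```

```text
time: 26.28
position: [0.5621, 0.0672, 0.2]
tool_rot: [0.999, -0.046, -0.002, -0.0]
ft_force: [-0.2, -0.3, 0.6]
grip_width: 0.0007
grip_force: 0.0
time: 26.9
position: [0.5638, 0.0668, 0.2591]
tool_rot: [0.999, -0.046, -0.001, -0.0]
ft_force: [-0.0, 0.9, -0.7]
grip_width: 0.0005
grip_force: 0.0
t 26.9 pos [0.5638 0.0668 0.2591] w 0.0005 turn [ 0.   0.2 -0. ] shift mm [-124.6  430.2  -40.9] q [-0.08  0.42  1.55 -0.    1.18  1.58]
```

View pics/g7.png

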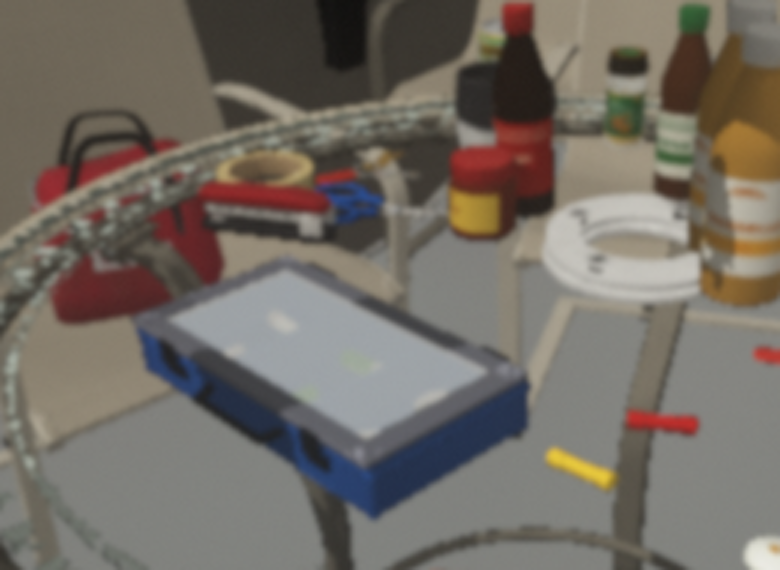

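```bash
python3 -m pendant '[[[0,0,-0.01,0,0,0,0],[0,0,0,0,0,0,0],[0,0,0,0,0,0,0],[0,0,0,0,0,0,0],[0,0,0,0,0,0,0]]]' | tail -3
python3 - <<'E'
from h import *
c=camera('scene');a=np.array([.9957,-.0924]);b=np.array([.0924,.9957])
for y in(-.14,.14):
  for z in(.046,.05,.06):print(y,z,((proj(c,np.r_[np.array([.5223,.0671])-.081*a+y*b,z])-[100,60])*3).round(0))
E
```

```text
ft_force: [-0.1, 0.2, 0.2]
grip_width: 0.0005
grip_force: 0.0
-0.14 0.046 [365. 469.]
-0.14 0.05 [365. 464.]
-0.14 0.06 [364. 451.]
0.14 0.046 [129. 321.]
0.14 0.05 [128. 316.]
0.14 0.06 [126. 305.]
```

The lid corners appear at about (368,463) and (135,319), against (365,464) and (128,316) predicted for a shut lid. It is shut.

```bash
python3 -c "
from rig import hand_in
print(hand_in())"
```

```text
the job is handed in; nothing more can be done
None
```

The battery, tealight and fuse are each in the bay with their spare, the lid is shut, the copper link and knob were left alone, and the job is handed in (no verdict was returned).

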